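# Turn round a capacitor test carrier and show the tested part to the camera

## Robot

A 7-joint arm with a two-finger parallel gripper is mounted at the origin on the work surface. World frame = base frame: x ahead of the robot, y to its left, z up, the work surface at z = 0. Lengths are in m, angles in rad, forces in N, time in s.
With the tool pointing down it reaches from about 0.425 to 0.95 m from the base axis. Payload 16.7 kg.
Tool frame: the origin (TCP) lies at the very end of the fingers, on their centre line; the grasp point (between the pads) lies 19 mm behind it; x points along the fingers, y is the direction in which the jaws open and shut, and the axes are right-handed (so a half turn about x gives the same grasp; the last joint's range is limited). The gripper opens to 94 mm and grips with 3 to 60 N. Pads are 16 mm wide; open, the fingers measure 119 mm over their backs; the gripper's body (75 mm by 177 mm) begins 78 mm behind the grasp point.
Start: joints at [1.145, 0.426, 0.074, 1.606, -0.034, 1.111, -0.067], TCP at [0.184, -0.649, 0.205] pointing down, gripper open.
Joint ranges: [-2.85, 2.85], [-0.5, 2.14], [-1.23, 1.37], [0.21, 2.46], [-1.02, 4.16], [0.16, 2.05], [-2.73, 2.73]. Speed limits (rad/s): [1.89, 1.89, 2.39, 2.39, 3.01, 3.01, 3.01].

## Interface

Orientations are given as a rotation vector (axis times angle).
In Python, from plant import get_obs, get_image, calibration, job_done, boxes_of, pinpoint gives the robot as it stands. The module is installed in compiled form; this text tells all that it offers.
- The arm moves only by the tool apply_moves, never from a script. Its argument "rows" is a list of rows, each an object with "slide": the shift along the tool's x, y, z scaled (see below), a list of three; "yaw": the turn about the tool's x scaled (see below). A call has 1 to 5 rows; each row is the pose to reach, as a shift and turn from the pose measured when the call began, along the tool's axes at that moment, turning the shorter way round; what a row does not reach only later rows make up. The controller multiplies each number of a shift by 100 cm and each number of a turn by 360 degrees. A row lasts 1/8 s, in which the tool goes at most 62.5 mm and 10.7 degrees, less where a joint would pass 70% of its speed; a pose out of reach is approached as far as the arm can. A call with a number of a shift or a turn outside -1 to 1 is refused whole. A call with a gripper value outside its range is refused whole. "claw" is the closure, from 0 (fully open) to 1 (shut), set as the call begins (left out, the last holds). The fingers move at their own pace and stop on an object; "squeeze" is the grip in N (left out, the last holds). Time passes only in rows, so rows that repeat a pose let the fingers close. It gives the time, the measured TCP pose, the force and the opening at its end, in the units of the state.
- get_obs(): the state, without advancing time (a new reading comes with each control period).
- get_image(name): name is "scene" or "top" or "wrist"; returns the picture (384x512x3 uint8, red, green, blue); there is no depth.
- calibration(name): a dict with "mtx" (3x3 intrinsics, pixels), "k1" (the pictures are not rectified: a ray, as slopes to the right and down, at radius r is drawn at 1 + k1 r^2 times it, then the intrinsics apply), "rvec" (rotation vector, rad) and "tvec" (3), from world to camera coordinates, as OpenCV has them; the wrist camera has in their place "tool_from_camera" (4x4, takes a point from camera to tool coordinates, whose origin is the TCP and whose axes are the tool frame's). Camera axes: x right, y down, z forward; pixel columns grow to the right and rows downward; lengths in m; the calibration is good to about 2 mm. A picture is of the moment at which its call begins: read the wrist's pose just before it. calibration takes no time and is no camera call.
- job_done(): hands the job in, once; it reports no verdict.
Trained networks look in the newest picture that a camera, given by its name, has taken for a name from the list of things; names that differ only in an ending like _2 or _b are one class to them, and where a whole thing is asked for, a point or a joint stands for the part that bears it (a point fixed in the world has none). Each returns a list of dicts, best first, with "confidence" (0 to 1); they miss things now and then, are a little off and sometimes report something else, mostly with a low value. They report only what shows in the picture. A call takes as long as a camera call.
- boxes_of(camera, target): "rect" ([left, top, right, bottom] in pixels, round what is visible of it).
- pinpoint(camera, target): "xy" ([column, row] in pixels: a listed point, or the origin of a listed thing).
The state is a dict: "clock": time; "qpos": joint angles; "qvel": joint speeds; "tau": joint torques, N m; "tcp_pos": TCP position; "orientation": TCP orientation; "wrist_force": force on the tool from outside, world axes, zero at the start; "wrist_torque": the same for the moment, N m; "finger_gap": opening from 0.0 (shut) to 1.0 (fully open).
Only numpy, scipy, OpenCV 4.12 (cv2) and the standard library are available. Lean on these libraries where they do the work, as an engineer would, in place of code of your own. Each camera call takes 0.05 s, during which the arm holds its last target.

## Task

Reload the capacitor test carrier: stand the short loose capacitor in pocket 1 (the end with the two binding posts), and then the tall loose one in pocket 2, each fully down in its pocket and let go. Then pull the tested capacitor out of pocket 3 and show its underside to the upward-looking inspection camera: hold it in the air on the lens axis, its underside square to the lens and 120 mm straight out from the lens face, its top pointing away from the lens. Finish while still holding it there in the gripper, and leave the other things on the bench and the two loaded capacitors alone.

Things in the scene. Friction and masses are not known exactly. Their poses are not given: they have to be found in the camera images.
- short_cap: Short loose capacitor: plain aluminium can, rigid cylinder 30 mm diameter, 50 mm tall, with a thin dark band at the foot and a scored cross on top, about 50 g. It starts standing upright on the bench, on the robot's left. Origin: centre of the underside; z: up along the can to its top.
- tall_cap: Tall loose capacitor: the same kind of can, 30 mm diameter, 70 mm tall, about 70 g. It starts standing upright on the bench, on the robot's left; which of the two stands nearer varies. Origin: centre of the underside; z: up along the can.
- tested_cap: Tested capacitor: 30 mm diameter, 70 mm tall, about 70 g, looks like the tall one but starts standing in pocket 3 of the carrier with 52 mm of it showing above the carrier. Its underside is dark with two small brass contacts, flush. Origin: centre of the underside; z: up along the can to its top.
- tested_top (a point): Centre of the tested capacitor's top, 70 mm from its underside.
- carrier: Brown phenolic block fixed to the bench, 74 (x) by 210 (y) by 24 mm high; three round pockets in a row along its y, 55 mm apart, 33 mm wide, 18 mm deep (floor 6 mm above the bench), mouth chamfer 3 mm. One to three white dots beside each, on the -x side, number it. Two binding posts, 16 mm high above the block, stand at the +y end, 50 mm from pocket 1. Origin: underside centre; z up.
- pocket1 (a point): Centre of the mouth of pocket 1, at the carrier's top, 24 mm above the bench: the pocket nearest the binding posts (one dot). Empty at the start.
- pocket2 (a point): Centre of the mouth of pocket 2, the middle one (two dots). Empty at the start.
- pocket3 (a point): Centre of the mouth of pocket 3, farthest from the binding posts (three dots). Holds the tested capacitor at the start.
- camera_head: Inspection camera on the robot's right, a white and black barrel 54 mm in diameter and 78 mm long, fixed in a stand screwed to the bench (base 100 mm by 85 mm); its lens faces up and leans 30 degrees from the vertical, roughly back towards the robot. Origin: centre of the lens face, 115 mm above the bench; z: the lens axis, pointing out of the lens.
- focus (a point): The point on the lens axis 120 mm out from the lens face (219 mm above the bench) where the centre of the tested capacitor's underside belongs. Its axes are those of the camera head: z points away from the lens.
- multimeter: Bystander: hand-held black multimeter lying on the bench, 165 by 80 by 36 mm. Origin: centre of the underside.
- solder_reel: Bystander: metal reel standing on end, 58 mm diameter, 50 mm high. Origin: centre of the underside.
- screwdriver: Bystander: screwdriver 170 mm long lying on the bench beyond the carrier, its length along its own x axis. Origin: middle of the underside.

How it is judged:
On the way, in this order (a step that is already met when the one before it is completed fails the run):
1. the short capacitor stands fully down in pocket 1, let go (horizontal distance between short_cap and pocket1 below 0.005 m and z of short_cap in the frame of carrier below 0.01 m and angle between short_cap's own z axis and vertical below 0.12 rad and contact force between short_cap and the fingers below 0.1 N), for 0.2 s.
2. the tall capacitor stands fully down in pocket 2, let go (horizontal distance between tall_cap and pocket2 below 0.005 m and z of tall_cap in the frame of carrier below 0.01 m and angle between tall_cap's own z axis and vertical below 0.12 rad and contact force between tall_cap and the fingers below 0.1 N), for 0.2 s.
3. the tested capacitor is pulled out of pocket 3 by the gripper (z of tested_cap in the frame of pocket3 above 0.005 m and contact force between tested_cap and the fingers above 0.5 N), for 0.1 s.
At the end, for the whole second after the job is handed in: Short can fully down in pocket 1, tall in pocket 2 (5 mm off axis, 4 mm off floor, 0.12 rad), both released; tested can held still in the fingers, clear of camera and carrier, underside within 18 mm of the focus point, axis within 0.2 rad of the lens axis, top away from the lens (all of step 1 and all of step 2 and distance between tested_cap and focus below 0.018 m and angle between the z axis of tested_cap and the z axis of focus, either way round below 0.2 rad and z of tested_top in the frame of focus above 0.04 m and contact force between tested_cap and the fingers above 0.5 N and contact force between tested_cap and camera_head below 0.1 N and contact force between tested_cap and carrier below 0.1 N and height (world z) of tested_cap above 0.17 m and linear speed of tested_cap below 0.03 m/s); the arm keeps its last pose, push and grip.
It fails at once if the multimeter is pushed more than 30 mm (distance of multimeter from where it was at the start of the episode above 0.03 m).
It fails at once if the solder reel is pushed more than 30 mm (distance of solder_reel from where it was at the start of the episode above 0.03 m).
It fails at once if the screwdriver is pushed more than 30 mm (distance of screwdriver from where it was at the start of the episode above 0.03 m).
It also fails if it takes over 56 s, if anything falls off the work surface, if the arm or the gripper's body presses on something with over 40 N, if the wrist force passes 120 N, or if a joint passes its speed limit or range.

## Working session

There is one attempt and no reset: what is moved stays moved. The work goes in short steps, Python scripts to look and compute and a tool call to move; the robot and the scene stay as the last step left them, time stands still between calls to the robot, and variables do not carry over. Pictures are saved under pics/ and viewed, and the job is handed in when it is done.

Besides the shell and the picture viewer there is one more tool, called after ">>>" in YAML: its name, and indented under it one key for each argument. apply_moves: Moves the arm, as the interface text tells. Shifts and turns lie within -1 to 1; 1 stands for 100 cm of shift or 360 degrees of turn. Its arguments: {"type":"object","properties":{"rows":{"type":"array","items":{"type":"object","properties":{"slide":{"type":"array","items":{"type":"number","minimum":-1,"maximum":1}},"yaw":{"type":"number","minimum":-1,"maximum":1}}}},"claw":{"type":"number"},"squeeze":{"type":"number"}},"required":["rows"]}

```bash
mkdir -p pics; ls; cat > h.py <<'E'
import numpy as np, cv2
from scipy.spatial.transform import Rotation as R
from plant import *
def cam(name,obs=None):
    c=calibration(name); K=np.array(c["mtx"]);k1=c["k1"]
    if name=="wrist":
        obs=obs or get_obs()
        T=np.eye(4);T[:3,:3]=R.from_rotvec(obs["orientation"]).as_matrix();T[:3,3]=obs["tcp_pos"]
        T=T@np.array(c["tool_from_camera"]); Rc=T[:3,:3];p=T[:3,3]
    else:
        Rw=R.from_rotvec(np.ravel(c["rvec"])).as_matrix(); Rc=Rw.T; p=-Rw.T@np.ravel(c["tvec"])
    return K,k1,Rc,p
def ray(C,uv):
    K,k1,Rc,p=C
    d=np.linalg.inv(K)@np.array([uv[0],uv[1],1.]); x=d[:2]; r=np.linalg.norm(x); s=r
    for _ in range(50): s=r/(1+k1*s*s)
    x=x*(s/r if r>0 else 1); v=Rc@np.array([x[0],x[1],1]); return p,v/np.linalg.norm(v)
def atz(C,uv,z):
    p,v=ray(C,uv); return p+v*(z-p[2])/v[2]
def proj(C,X):
    K,k1,Rc,p=C
    c=Rc.T@(np.array(X)-p); x=c[:2]/c[2]; x=x*(1+k1*x@x); return (K@np.array([x[0],x[1],1]))[:2]
def tri(rays):
    A=np.zeros((3,3));b=np.zeros(3)
    for p,v in rays:
        P=np.eye(3)-np.outer(v,v);A+=P;b+=P@p
    X=np.linalg.solve(A,b); return X,[np.linalg.norm((np.eye(3)-np.outer(v,v))@(X-p)) for p,v in rays]
def save(name,f):
    im=get_image(name); cv2.imwrite(f"pics/{f}.png",cv2.cvtColor(im,cv2.COLOR_RGB2BGR)); return im
def tool(obs,world):
    """world displacement -> tool axes"""
    return R.from_rotvec(obs["orientation"]).as_matrix().T@np.array(world)
E
python3 - <<'E'
from h import *
np.set_printoptions(precision=4,suppress=True)
for n in ["scene","top","wrist"]: save(n,n+"0")
o=get_obs();print(o); print(R.from_rotvec(o["orientation"]).as_matrix())
for n in ["scene","top"]:
    C=cam(n);print(n,C[3],C[2][:,2])
    for t in ["short_cap","tall_cap","tested_cap","tested_top","pocket1","pocket2","pocket3","camera_head","focus","multimeter","solder_reel","screwdriver","carrier"]:
        r=pinpoint(n,t); print(t,[(np.round(q["xy"],1),round(q["confidence"],2)) for q in r[:2]])
E
```

```text
pics
{'clock': 0.15, 'qpos': array([ 1.1455,  0.4266,  0.0739,  1.6064, -0.0341,  1.1108, -0.0671]), 'qvel': array([ 0.0007, -0.0034, -0.0002,  0.0003,  0.0003, -0.0013, -0.0009]), 'tau': array([  0.0034, -93.629 ,   3.6693, -45.4426,  -0.0486,   0.018 ,
         0.0002]), 'tcp_pos': array([ 0.1837, -0.6492,  0.2049]), 'orientation': array([ 2.074 ,  0.2888, -2.0745]), 'wrist_force': array([0.4433, 0.1644, 0.1047]), 'wrist_torque': array([-0.0294,  0.0003,  0.0263]), 'finger_gap': 1.0003109530013994}
[[-0.0003  0.2723 -0.9622]
 [ 0.0009 -0.9622 -0.2723]
 [-1.     -0.001   0.0001]]
scene [ 0.9406 -0.595   1.0499] [-0.3291  0.576  -0.7482]
short_cap [(array([212.4, 259.2]), 0.45), (array([250.2, 184. ]), 0.43)]
tall_cap [(array([297.6, 204.8]), 0.57)]
tested_cap [(array([208.8, 261.9]), 0.57)]
tested_top [(array([207.5, 245.5]), 0.57), (array([230.4, 249.8]), 0.43)]
pocket1 [(array([209.9, 257.3]), 0.95), (array([225.2, 246.4]), 0.67)]
pocket2 [(array([209.9, 257.3]), 0.95), (array([225.2, 246.4]), 0.67)]
pocket3 [(array([209.9, 257.3]), 0.95), (array([225.2, 246.4]), 0.67)]
camera_hea
[... 325 characters left out ...]
 233.1]), 0.56)]
tall_cap [(array([205.8, 184.9]), 0.6)]
tested_cap [(array([300.8, 219.4]), 0.46)]
tested_top [(array([300.2, 217.5]), 0.65)]
pocket1 [(array([262.1, 205.3]), 0.82), (array([300.1, 218.2]), 0.76)]
pocket2 [(array([262.1, 205.3]), 0.82), (array([300.1, 218.2]), 0.76)]
pocket3 [(array([262.1, 205.3]), 0.82), (array([300.1, 218.2]), 0.76)]
camera_head [(array([371.7, 164.7]), 0.61)]
focus [(array([369.8, 169.2]), 0.62)]
multimeter [(array([136.2, 224.3]), 0.7), (array([298.5, 218.5]), 0.58)]
solder_reel [(array([389.5, 258.9]), 0.91)]
screwdriver [(array([261.5, 207.7]), 0.71), (array([248.8, 141.6]), 0.67)]
carrier [(array([274.8, 212.2]), 0.84), (array([297.3, 217. ]), 0.73)]
```

View pics/scene0.png

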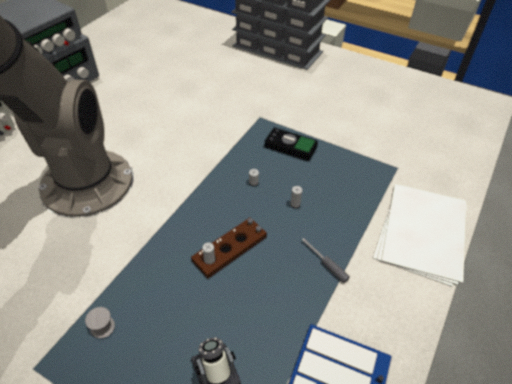

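View pics/top0.png

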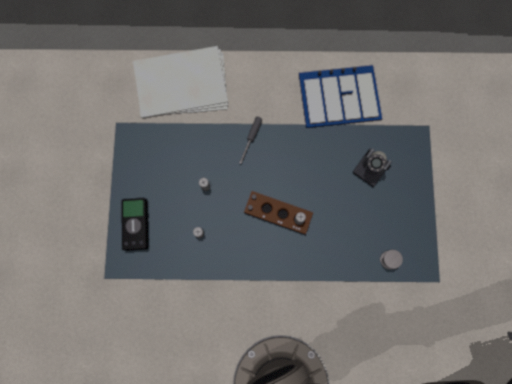

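View pics/wrist0.png

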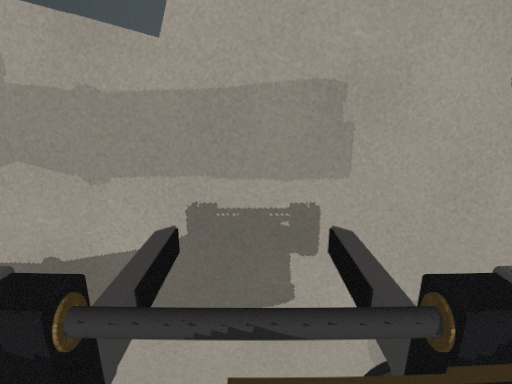

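```bash
python3 - <<'E'
import cv2
a=cv2.imread("pics/scene0.png");cv2.imwrite("pics/scene0z.png",cv2.resize(a[160:320,170:360],None,fx=4,fy=3.7,interpolation=cv2.INTER_CUBIC))
a=cv2.imread("pics/top0.png");cv2.imwrite("pics/top0z.png",cv2.resize(a[120:290,180:420],None,fx=3.3,fy=3.3,interpolation=cv2.INTER_CUBIC))
E
```

```text
(no output)
```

View pics/scene0z.png

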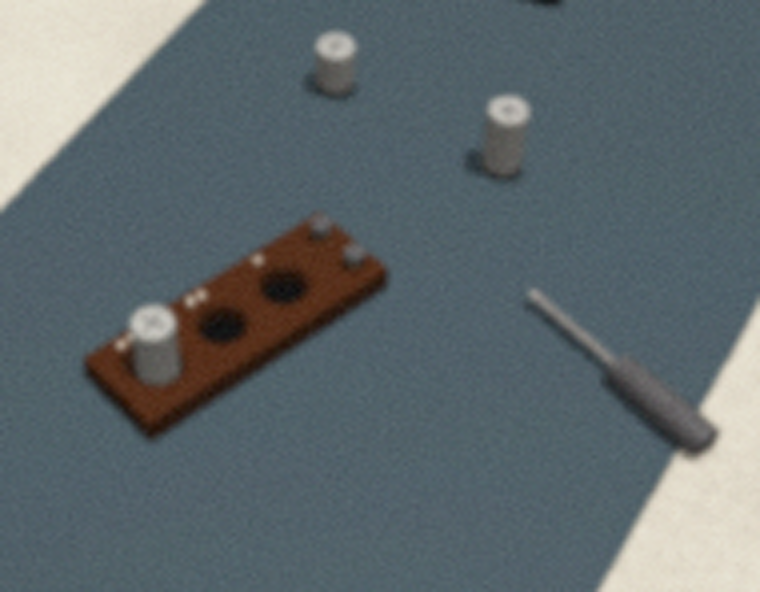

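View pics/top0z.png

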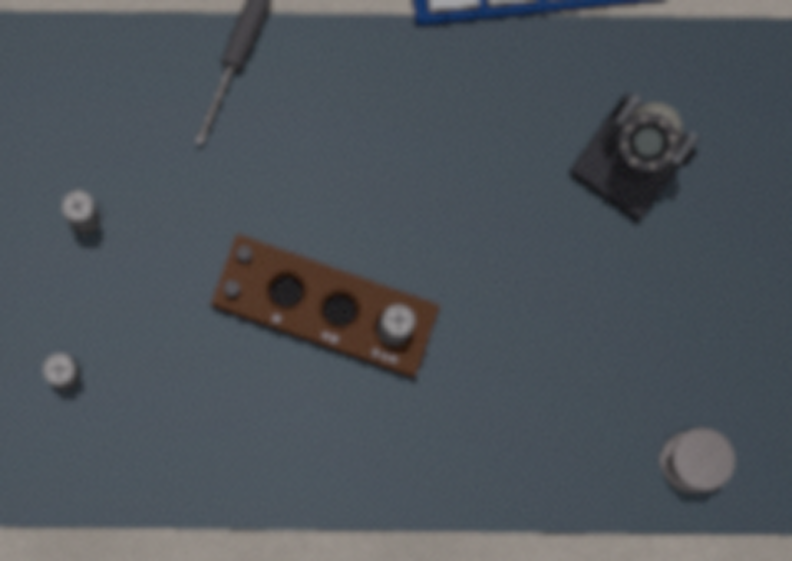

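```bash
python3 - <<'E'
from h import *
np.set_printoptions(precision=4,suppress=True)
S=cam("scene");T=cam("top")
def pr(n,t,s,z): 
    print(n,"top",atz(T,t,z)[:2] if t else "", "scene",atz(S,s,z)[:2] if s else "", tri([ray(T,t),ray(S,s)]) if t and s else "")
pr("short top",(197.5,232),(253.5,170),.05)
pr("tall top",(203.5,182),(297,187),.07)
pr("p1",(266,207.5),(240,237.5),.024)
pr("p2",(283,213.5),(225.5,246.5),.024)
pr("tested top",(300.3,217),(207.5,245.5),.076)
pr("reel top",(393,259),(98,317),.05)
pr("lens",(377,161),(213,346),.115)
pr("meter",(134.5,224),(291,143.5),.036)
pr("driver",(250,141),(326,261),.015)
E
```

```text
short top top [0.4551 0.2611] scene [0.4543 0.267 ] (array([0.4557, 0.2614, 0.055 ]), [np.float64(0.0015321308548075221), np.float64(0.001532130854807564)])
tall top top [0.6105 0.2454] scene [0.6087 0.2535] (array([0.6101, 0.2455, 0.0777]), [np.float64(0.0016763649855448366), np.float64(0.0016763649855449847)])
p1 top [0.539  0.0477] scene [0.5408 0.0417] (array([0.5391, 0.0467, 0.0174]), [np.float64(0.001303359660437451), np.float64(0.001303359660437516)])
p2 top [ 0.5201 -0.0067] scene [ 0.5222 -0.0044] (array([ 0.5213, -0.0057,  0.0243]), [np.float64(0.0015527124349229136), np.float64(0.0015527124349228266)])
tested top top [ 0.5016 -0.0574] scene [ 0.5013 -0.0552] (array([ 0.5018, -0.0568,  0.078 ]), [np.float64(0.0006003150401893767), np.float64(0.0006003150401891895)])
reel top top [ 0.3779 -0.3438] scene [ 0.3807 -0.3419] (array([ 0.379 , -0.3428,  0.049 ]), [np.float64(0.001593934679163051), np.float64(0.0015939346791631523)])
lens top [ 0.6718 -0.291 ] scene [ 0.6731 -0.2864] (array([ 0.6725, -0.2889,  0.1181]), [np.float64(0.002058601157490776), np.float64(0.0020586011574906782)])
meter top [0.4799 0.463 ] scene [0.4931 0.4487] (array([0.4834, 0.4689, 0.0155]), [np.float64(0.0010017873772460743), np.float64(0.0010017873772460689)])
driver top [0.7637 0.1021] scene [0.7776 0.0973] (array([ 0.7721,  0.1048, -0.0007]), [np.float64(0.004088220416257882), np.float64(0.004088220416257833)])
```

The scene view shows the short can (253,170), tall can (297,187), carrier with tested can (207,245) and empty pockets at (240,237) and (225,246), the reel (98,317) and the camera (213,346). The top view agrees, and the triangulated heights fit the sizes given.

The moves only slide the tool and turn it about its own x, so the tool stays vertical. I'll tilt the tested can in the grip by about 30° against the pocket edge.

```bash
cat >> h.py <<'E'
def goto(x,y,z,yaz=None):
    """print slide+yaw for TCP target; yaz=azimuth deg of tool y (mod 180 chosen nearest)"""
    o=get_obs();M=R.from_rotvec(o["orientation"]).as_matrix()
    d=M.T@(np.array([x,y,z])-o["tcp_pos"]); a=np.degrees(np.arctan2(M[1,1],M[0,1]))
    t=0 if yaz is None else -((yaz-a+90)%180-90)
    print("clk %.2f tcp %s az %.2f gap %.3f F %s down %s"%(o["clock"],np.round(o["tcp_pos"],4),a,o["finger_gap"],np.round(o["wrist_force"],1),np.round(M[:2,0],3)),"q",np.round(o["qpos"],2))
    print("slide",np.round(d,4),"yaw",round(t/360,4), "rows>=%.1f"%max(np.linalg.norm(d)/.0625,abs(t)/10.7))
E
python3 -c "
from h import *
goto(.5,-.2,.25,-19.8)"
```

```text
clk 1.45 tcp [ 0.1838 -0.6495  0.2055] az -74.21 gap 1.003 F [-0.8 -0.9 -0.6] down [0. 0.] q [ 1.15  0.43  0.07  1.61 -0.03  1.11 -0.07]
slide [-0.0445 -0.3464 -0.4266] yaw -0.1511 rows>=8.8
```

>>> apply_moves:
  rows:
    - {"slide": [-0.045, -0.346, -0.426], "yaw": -0.151}
    - {"slide": [-0.045, -0.346, -0.426], "yaw": -0.151}
    - {"slide": [-0.045, -0.346, -0.426], "yaw": -0.151}
    - {"slide": [-0.045, -0.346, -0.426], "yaw": -0.151}
    - {"slide": [-0.045, -0.346, -0.426], "yaw": -0.151}

```text
clock: 2.08
tcp_pos: [0.3638, -0.393, 0.2315]
orientation: [1.463, 1.021, -1.463]
wrist_force: [-0.4, -0.5, -0.8]
finger_gap: 1.002
```

```bash
python3 -c "
from h import *
goto(.5,-.05,.2,-19.8)"
```

```text
clk 2.08 tcp [ 0.3638 -0.393   0.2315] az -20.14 gap 1.002 F [-0.4 -0.5 -0.8] down [ 0.    -0.001] q [ 0.9   0.19 -0.23  1.88  0.05  1.08  0.31]
slide [ 0.0314  0.0097 -0.369 ] yaw -0.0009 rows>=5.9
```

>>> apply_moves:
  rows:
    - {"slide": [0.0, 0.01, -0.369]}
    - {"slide": [0.0, 0.01, -0.369]}
    - {"slide": [0.0, 0.01, -0.369]}
    - {"slide": [0.0, 0.01, -0.369]}
    - {"slide": [0.0, 0.01, -0.369]}

```text
invalid input
```

```bash
python3 -c "
from h import *
np.set_printoptions(precision=4,suppress=True)
goto(.4557,.2614,.2,-19.8)
C=cam('wrist');print(C[3],C[2][:,2]);save('wrist','w1')
for n,X in dict(p1=(.539,.0467,.024),p2=(.5213,-.0057,.024),tt=(.5018,-.0568,.076)).items(): print(n,proj(C,X))
for t in ['pocket1','tested_top','carrier']: print(t,[(np.round(q['xy'],1),round(q['confidence'],2)) for q in pinpoint('wrist',t)])
"
```

```text
clk 2.08 tcp [ 0.3638 -0.393   0.2315] az -20.14 gap 1.002 F [-0.4 -0.5 -0.8] down [ 0.    -0.001] q [ 0.9   0.19 -0.23  1.88  0.05  1.08  0.31]
slide [ 0.0311 -0.1391 -0.6461] yaw -0.0009 rows>=10.6
[ 0.3896 -0.3211  0.4094] [-0.0911 -0.2495 -0.9641]
p1 [ 266.4769 -270.4681]
p2 [ 267.8696 -220.4055]
tt [ 269.3163 -210.7028]
pocket1 []
tested_top []
carrier []
```

View pics/w1.png

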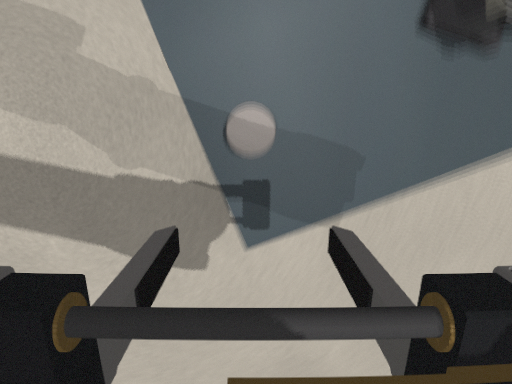

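The wrist view shows the reel at (250,130), and the tool's -z side is up in the picture. The move was refused, probably because yaw was left out, so I'm resending it with yaw included.

>>> apply_moves:
  rows:
    - {"slide": [0.0, 0.01, -0.369], "yaw": 0.0}
    - {"slide": [0.0, 0.01, -0.369], "yaw": 0.0}
    - {"slide": [0.0, 0.01, -0.369], "yaw": 0.0}
    - {"slide": [0.0, 0.01, -0.369], "yaw": 0.0}
    - {"slide": [0.0, 0.01, -0.369], "yaw": 0.0}

```text
clock: 2.9
tcp_pos: [0.4804, -0.1048, 0.2313]
orientation: [1.469, 1.016, -1.469]
wrist_force: [1.0, -1.6, 0.2]
finger_gap: 0.999
```

```bash
python3 -c "
from h import *
np.set_printoptions(precision=4,suppress=True)
goto(.4557,.2614,.2,-19.8)
C=cam('wrist');print(C[3],C[2][:,2]);save('wrist','w2')
for n,X in dict(p1=(.539,.0467,.024),p2=(.5213,-.0057,.024),tt=(.5018,-.0568,.076)).items(): print(n,proj(C,X))
for t in ['pocket1','tested_top','carrier']: print(t,[(np.round(q['xy'],1),round(q['confidence'],2)) for q in pinpoint('wrist',t)])
"
```

```text
clk 2.90 tcp [ 0.4804 -0.1048  0.2313] az -20.62 gap 0.999 F [ 1.  -1.6  0.2] down [ 0.001 -0.001] q [ 0.52  0.13 -0.47  1.95  0.07  1.07 -0.34]
slide [ 0.031  -0.1521 -0.334 ] yaw -0.0023 rows>=5.9
[ 0.5067 -0.033   0.4092] [-0.0928 -0.2491 -0.964 ]
p1 [254.9175  35.1986]
p2 [256.4384  85.5364]
tt [256.5731 135.4348]
pocket1 [(array([251. ,  88.9]), 0.86), (array([255.3, 134.1]), 0.81), (array([254.1,  36.9]), 0.67)]
tested_top [(array([256.1, 137.6]), 0.81)]
carrier [(array([255.7,  80. ]), 0.9)]
```

View pics/w2.png

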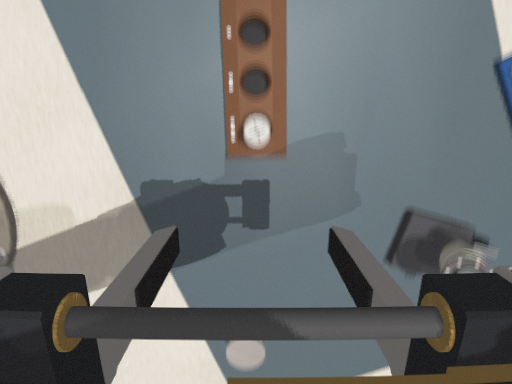

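The wrist view shows the carrier's edges vertical in the picture. The empty pockets are at (254,32) and (255,82), within about 3 px of my prediction despite motion blur. Next is the short can.

>>> apply_moves:
  rows:
    - {"slide": [0.06, -0.152, -0.334], "yaw": -0.002}
    - {"slide": [0.06, -0.152, -0.334], "yaw": -0.002}
    - {"slide": [0.06, -0.152, -0.334], "yaw": -0.002}
    - {"slide": [0.06, -0.152, -0.334], "yaw": -0.002}
    - {"slide": [0.06, -0.152, -0.334], "yaw": -0.002}

```text
clock: 3.72
tcp_pos: [0.4593, 0.2019, 0.18]
orientation: [1.461, 1.022, -1.461]
wrist_force: [0.2, -0.1, 0.9]
finger_gap: 0.999
```

>>> apply_moves:
  rows:
    - {"slide": [0.005, -0.022, -0.048], "yaw": 0.0}
    - {"slide": [0.005, -0.022, -0.048], "yaw": 0.0}
    - {"slide": [0.005, -0.022, -0.048], "yaw": 0.0}

```text
clock: 4.1
tcp_pos: [0.4559, 0.2523, 0.1745]
orientation: [1.462, 1.02, -1.464]
wrist_force: [0.9, 0.2, -0.2]
finger_gap: 1.0
```

```bash
cat >look.py <<'E'
import sys
from h import *
np.set_printoptions(precision=4,suppress=True)
x,y,z=map(float,sys.argv[1:4]); goto(x,y,z,-19.8)
C=cam('wrist');save('wrist',sys.argv[4])
for a in sys.argv[5:]:
    n,X=a.split('='); X=eval(X); print(n,'pred',proj(C,X))
    if n in('short_cap','tall_cap','tested_top','pocket1'):
        print([(np.round(q['xy'],1),round(q['confidence'],2),atz(C,q['xy'],X[2])[:2]) for q in pinpoint('wrist',n)])
E
python3 look.py .4557 .2614 .025 w3 "short_cap=(.4557,.2614,0)" "top=(.4557,.2614,.05)"
```

```text
clk 4.10 tcp [0.4559 0.2523 0.1745] az -20.16 gap 1.000 F [ 0.9  0.2 -0.2] down [-0.    -0.002] q [-0.01  0.28 -0.72  1.95  0.22  0.99 -1.19]
slide [ 0.1495 -0.0034 -0.0088] yaw -0.001 rows>=2.4
short_cap pred [250.7938 172.4874]
[(array([249.4, 173.4]), 0.73, array([0.4538, 0.2609]))]
top pred [250.4292 181.9962]
```

View pics/w3.png

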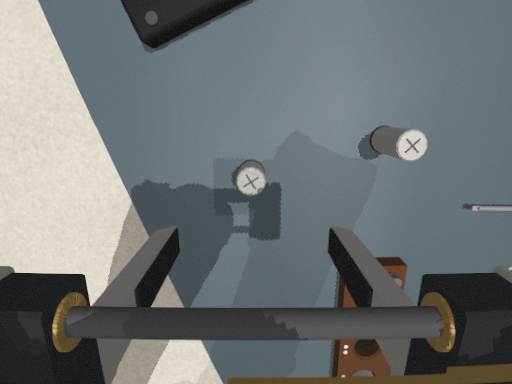

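The wrist view shows the short can's top at (251,180), against a prediction of (250,182). I'll descend and grip.

>>> apply_moves:
  rows:
    - {"slide": [0.06, -0.003, -0.009], "yaw": 0.0}
    - {"slide": [0.12, -0.003, -0.009], "yaw": 0.0}
    - {"slide": [0.149, -0.003, -0.009], "yaw": 0.0}
    - {"slide": [0.149, -0.003, -0.009], "yaw": 0.0}

```text
clock: 4.7
tcp_pos: [0.4558, 0.2593, 0.0244]
orientation: [1.461, 1.018, -1.469]
wrist_force: [0.4, -0.0, 1.4]
finger_gap: 0.999
```

>>> apply_moves:
  rows:
    - {"slide": [0, 0, 0], "yaw": 0}
    - {"slide": [0, 0, 0], "yaw": 0}
    - {"slide": [0, 0, 0], "yaw": 0}
    - {"slide": [0, 0, 0], "yaw": 0}
  claw: 1
  squeeze: 20

```text
clock: 5.2
tcp_pos: [0.4561, 0.2593, 0.025]
orientation: [1.462, 1.017, -1.468]
wrist_force: [0.9, -0.4, 0.1]
finger_gap: 0.61
```

```bash
python3 look.py .539 .0467 .12 w4
```

```text
clk 5.20 tcp [0.4561 0.2593 0.025 ] az -20.32 gap 0.610 F [ 0.9 -0.4  0.1] down [-0.001 -0.004] q [-0.14  0.5  -0.62  2.05  0.43  0.72 -1.39]
slide [-0.0943  0.1516  0.171 ] yaw -0.0014 rows>=4.0
```

View pics/w4.png

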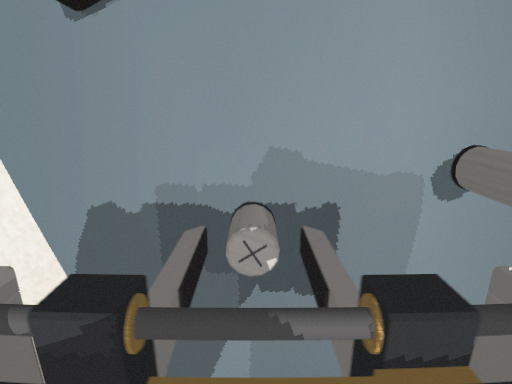

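The can is centred between the fingers, which are still closing (opening 0.61).

>>> apply_moves:
  rows:
    - {"slide": [0, 0, -0.002], "yaw": 0}
    - {"slide": [0, 0, -0.002], "yaw": 0}
    - {"slide": [0, 0, -0.002], "yaw": 0}
    - {"slide": [0, 0, -0.002], "yaw": 0}
    - {"slide": [0, 0, -0.002], "yaw": 0}

```text
clock: 5.88
tcp_pos: [0.4567, 0.2612, 0.0248]
orientation: [1.461, 1.018, -1.468]
wrist_force: [-0.6, 0.2, 0.6]
finger_gap: 0.314
```

>>> apply_moves:
  rows:
    - {"slide": [-0.05, 0, 0], "yaw": 0}
    - {"slide": [-0.095, 0.01, 0.01], "yaw": -0.001}
    - {"slide": [-0.095, 0.055, 0.065], "yaw": -0.001}
    - {"slide": [-0.095, 0.1, 0.115], "yaw": -0.001}
    - {"slide": [-0.095, 0.15, 0.171], "yaw": -0.001}

```text
clock: 6.5
tcp_pos: [0.5291, 0.0712, 0.1207]
orientation: [1.457, 1.021, -1.463]
wrist_force: [0.8, 0.8, -0.6]
finger_gap: 0.314
```

```bash
python3 look.py .539 .0467 .12 w5 "short_cap=(.539,.0467,.095)" "p1=(.539,.0467,.024)" "p2=(.5213,-.0057,.024)"
```

```text
clk 6.50 tcp [0.5291 0.0712 0.1207] az -19.94 gap 0.314 F [ 0.8  0.8 -0.6] down [-0.001 -0.004] q [ 0.27  0.36 -0.64  1.97  0.28  0.9  -0.86]
slide [0.0008 0.0177 0.0197] yaw -0.0004 rows>=0.4
short_cap pred [278.4524 250.3658]
[(array([251.1, 225.3]), 0.69, array([0.5271, 0.0715]))]
p1 pred [272.5478 217.5058]
p2 pred [272.7737 270.1727]
```

View pics/w5.png

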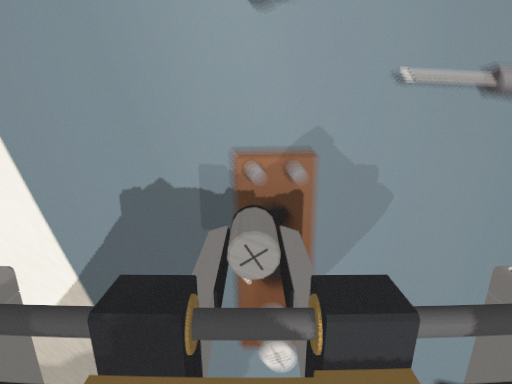

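The can is held: its top is at (254,257) between the pads. I'll hold still further back for one sharp look at pocket 1.

>>> apply_moves:
  rows:
    - {"slide": [-0.03, 0.018, 0.08], "yaw": 0}
    - {"slide": [-0.03, 0.018, 0.08], "yaw": 0}
    - {"slide": [-0.03, 0.018, 0.08], "yaw": 0}
    - {"slide": [-0.03, 0.018, 0.08], "yaw": 0}

```text
clock: 7.1
tcp_pos: [0.5192, -0.0143, 0.1504]
orientation: [1.461, 1.015, -1.471]
wrist_force: [0.3, 0.3, -0.4]
finger_gap: 0.315
```

```bash
python3 look.py .539 .0467 .06 w6 "pocket1=(.539,.0467,.024)" "p2=(.5213,-.0057,.024)" "dum=(.5,0,.1)"; python3 -c "
import cv2
a=cv2.imread('pics/w6.png');cv2.imwrite('pics/w6z.png',cv2.resize(a[80:280,180:340],None,fx=3,fy=3,interpolation=cv2.INTER_CUBIC))"
```

```text
clk 7.10 tcp [ 0.5192 -0.0143  0.1504] az -20.44 gap 0.315 F [ 0.3  0.3 -0.4] down [-0.002 -0.006] q [ 0.44  0.29 -0.63  1.98  0.22  0.94 -0.66]
slide [ 0.09   -0.0027 -0.0646] yaw -0.0018 rows>=1.8
pocket1 pred [251.0091 124.6653]
[(array([251.1, 182.6]), 0.86, array([ 0.519 , -0.0069])), (array([249.8, 127.8]), 0.83, array([0.5369, 0.0443]))]
p2 pred [252.7842 180.7789]
dum pred [224.2146 205.1337]
```

View pics/w6z.png

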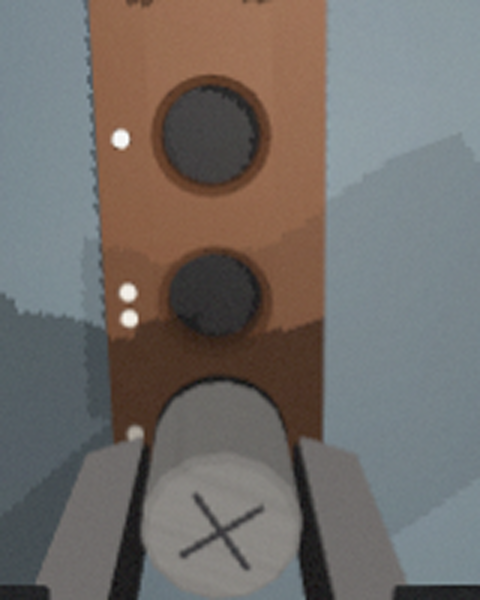

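```bash
python3 -c "
from h import *
o=get_obs();C=cam('wrist',o);M=R.from_rotvec(o['orientation']).as_matrix()
P=o['tcp_pos']
for k in (0.0255,): print(proj(C,P-M[:,0]*k), M.T@(atz(C,(253.7,255),P[2]+k)-P))
goto(.5388,.0465,.06,-19.8)
goto(.5388,.0465,.0315,-19.8)
"
```

```text
[254.12086934 258.09326481] [-0.02551223 -0.00022999 -0.00184846]
clk 7.20 tcp [ 0.5191 -0.0137  0.1502] az -20.36 gap 0.316 F [-0.1  0.7 -1.2] down [-0.002 -0.006] q [ 0.43  0.29 -0.63  1.98  0.22  0.94 -0.66]
slide [ 0.0898 -0.0025 -0.0639] yaw -0.0016 rows>=1.8
clk 7.20 tcp [ 0.5191 -0.0137  0.1502] az -20.36 gap 0.316 F [-0.1  0.7 -1.2] down [-0.002 -0.006] q [ 0.43  0.29 -0.63  1.98  0.22  0.94 -0.66]
slide [ 0.1183 -0.0025 -0.064 ] yaw -0.0016 rows>=2.2
```

>>> apply_moves:
  rows:
    - {"slide": [0.03, -0.003, -0.06], "yaw": -0.0015}
    - {"slide": [0.07, -0.003, -0.063], "yaw": -0.0015}
    - {"slide": [0.085, -0.003, -0.063], "yaw": -0.0015}
    - {"slide": [0.085, -0.003, -0.063], "yaw": -0.0015}

```text
clock: 7.7
tcp_pos: [0.5373, 0.0458, 0.0643]
orientation: [1.452, 1.023, -1.465]
wrist_force: [-0.3, -0.4, 0.8]
finger_gap: 0.31
```

```bash
python3 look.py .5388 .0465 .0315 w7; python3 -c "
import cv2
a=cv2.imread('pics/w7.png');cv2.imwrite('pics/w7z.png',cv2.resize(a[120:300,180:340],None,fx=3,fy=3,interpolation=cv2.INTER_CUBIC))"
```

```text
clk 7.70 tcp [0.5373 0.0458 0.0643] az -19.80 gap 0.310 F [-0.3 -0.4  0.8] down [-0.004 -0.006] q [ 0.28  0.45 -0.6   2.    0.35  0.8  -0.87]
slide [ 0.0328  0.0012 -0.0014] yaw -0.0 rows>=0.5
```

View pics/w7z.png

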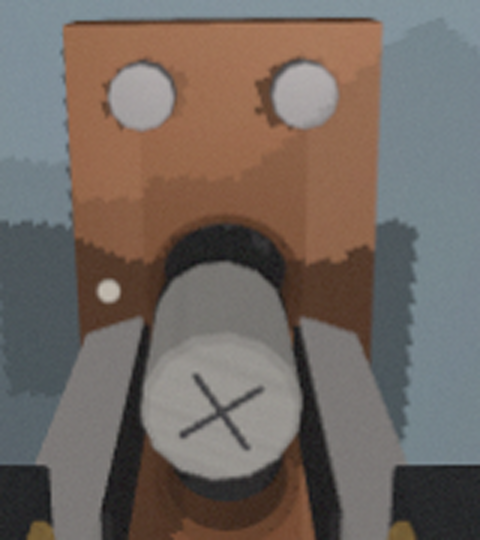

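The can is over pocket 1, whose rim shows evenly around it at zoomed (225,250). Now I'll lower it in steps.

>>> apply_moves:
  rows:
    - {"slide": [0.006, 0.001, 0.0], "yaw": 0}
    - {"slide": [0.012, 0.001, 0.0], "yaw": 0}
    - {"slide": [0.018, 0.001, 0.0], "yaw": 0}
    - {"slide": [0.024, 0.001, 0.0], "yaw": 0}
    - {"slide": [0.028, 0.001, 0.0], "yaw": 0}

```text
clock: 8.38
tcp_pos: [0.5388, 0.045, 0.0368]
orientation: [1.453, 1.022, -1.464]
wrist_force: [-0.2, 0.1, -0.3]
finger_gap: 0.311
```

```bash
python3 look.py .5388 .0465 .0315 w8; python3 -c "
import cv2
a=cv2.imread('pics/w8.png');cv2.imwrite('pics/w8z.png',cv2.resize(a[120:300,180:340],None,fx=3,fy=3,interpolation=cv2.INTER_CUBIC))"
```

```text
clk 8.38 tcp [0.5388 0.045  0.0368] az -19.84 gap 0.311 F [-0.2  0.1 -0.3] down [-0.003 -0.006] q [ 0.26  0.49 -0.57  2.01  0.39  0.75 -0.9 ]
slide [ 0.0053 -0.0005 -0.0014] yaw -0.0001 rows>=0.1
```

View pics/w8z.png

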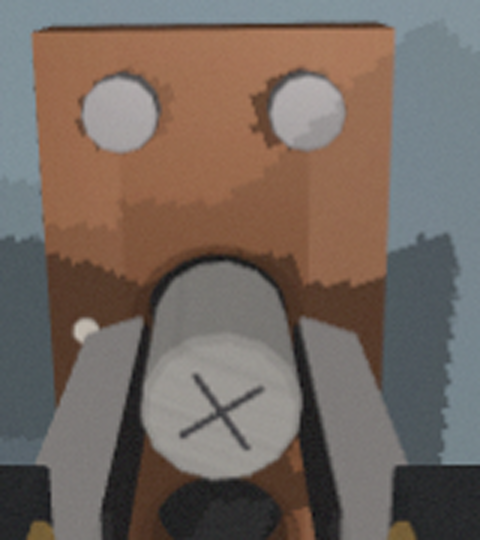

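It is going in freely with almost no force. I'll seat it and open.

>>> apply_moves:
  rows:
    - {"slide": [0.004, 0, -0.001], "yaw": 0}
    - {"slide": [0.006, 0, -0.001], "yaw": 0}
    - {"slide": [0.006, 0, -0.001], "yaw": 0}

```text
clock: 8.8
tcp_pos: [0.5388, 0.0462, 0.0306]
orientation: [1.453, 1.022, -1.464]
wrist_force: [-2.5, 0.8, 4.5]
finger_gap: 0.315
```

>>> apply_moves:
  rows:
    - {"slide": [0, 0, 0], "yaw": 0}
    - {"slide": [0, 0, 0], "yaw": 0}
    - {"slide": [0, 0, 0], "yaw": 0}
    - {"slide": [-0.05, 0, 0], "yaw": 0}
    - {"slide": [-0.11, 0, 0], "yaw": 0}
  claw: 0

```text
clock: 9.43
tcp_pos: [0.5384, 0.0469, 0.1412]
orientation: [1.451, 1.024, -1.466]
wrist_force: [1.4, 0.4, 0.9]
finger_gap: 0.809
```

```bash
python3 look.py .6101 .2455 .12 w9; python3 -c "
import cv2
a=cv2.imread('pics/w9.png');cv2.imwrite('pics/w9z.png',cv2.resize(a[100:300,170:350],None,fx=3,fy=3,interpolation=cv2.INTER_CUBIC))"
```

```text
clk 9.43 tcp [0.5384 0.0469 0.1412] az -19.80 gap 0.809 F [1.4 0.4 0.9] down [-0.006 -0.006] q [ 0.33  0.35 -0.65  1.94  0.26  0.95 -0.79]
slide [ 0.0196  0.0003 -0.2113] yaw -0.0 rows>=3.4
```

View pics/w9z.png

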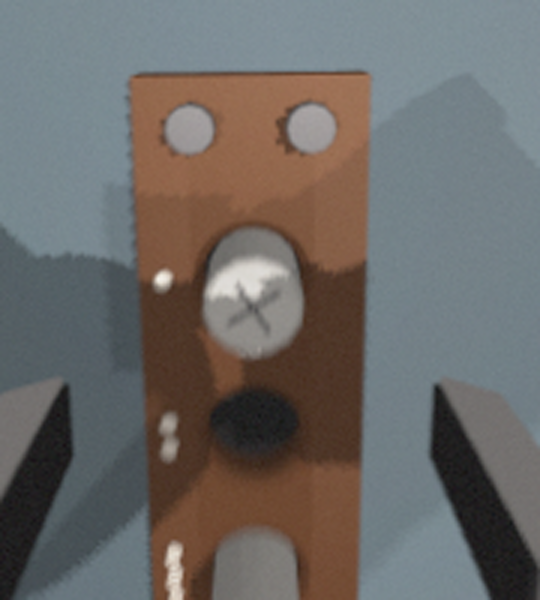

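The short can is seated in pocket 1: it met the floor at 4.5 N with the TCP at 30.6 mm, as expected, and it shows upright at zoomed (252,300). Next is the tall can.

>>> apply_moves:
  rows:
    - {"slide": [0.0, 0, -0.211], "yaw": 0}
    - {"slide": [0.0, 0, -0.211], "yaw": 0}
    - {"slide": [0.0, 0, -0.211], "yaw": 0}
    - {"slide": [0.0, 0, -0.211], "yaw": 0}
    - {"slide": [0.0, 0, -0.211], "yaw": 0}

```text
clock: 10.1
tcp_pos: [0.6129, 0.2492, 0.1478]
orientation: [1.455, 1.022, -1.456]
wrist_force: [-0.1, -0.1, 0.2]
finger_gap: 1.003
```

```bash
python3 look.py .6101 .2455 .045 w10  "tall_cap=(.6101,.2455,0)" "top=(.6101,.2455,.07)"
```

```text
clk 10.10 tcp [0.6129 0.2492 0.1478] az -19.60 gap 1.003 F [-0.1 -0.1  0.2] down [ 0.003 -0.004] q [-0.02  0.53 -0.64  1.66  0.36  1.07 -1.12]
slide [ 0.1028 -0.0018  0.0042] yaw 0.0005 rows>=1.6
tall_cap pred [251.9475 188.7873]
[]
top pred [251.8891 208.3474]
```

View pics/w10.png

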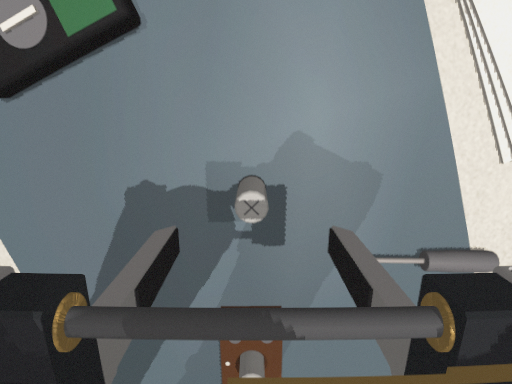

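The tall can's top is at (251.5,207.5), within 1 px of the prediction. Descending with the claw half closed.

>>> apply_moves:
  rows:
    - {"slide": [0.05, -0.002, 0.003], "yaw": 0.0005}
    - {"slide": [0.09, -0.002, 0.003], "yaw": 0.0005}
    - {"slide": [0.103, -0.002, 0.003], "yaw": 0.0005}
    - {"slide": [0.103, -0.002, 0.003], "yaw": 0.0005}
  claw: 0.45

```text
clock: 10.7
tcp_pos: [0.6105, 0.2424, 0.045]
orientation: [1.458, 1.017, -1.462]
wrist_force: [-0.2, -0.4, -0.0]
finger_gap: 0.608
```

>>> apply_moves:
  rows:
    - {"slide": [0, 0, 0], "yaw": 0}
    - {"slide": [0, 0, 0], "yaw": 0}
    - {"slide": [0, 0, 0], "yaw": 0}
    - {"slide": [0, 0, 0], "yaw": 0}
    - {"slide": [0, 0, 0], "yaw": 0}
  claw: 1

```text
clock: 11.32
tcp_pos: [0.6111, 0.2428, 0.0458]
orientation: [1.459, 1.016, -1.46]
wrist_force: [-0.1, 0.5, 7.3]
finger_gap: 0.314
```

```bash
python3 -c "
from h import *
goto(.5013,-.059,.16,-19.8)"
```

```text
clk 11.32 tcp [0.6111 0.2428 0.0458] az -20.00 gap 0.314 F [-0.1  0.5  7.3] down [ 0.003 -0.006] q [-0.05  0.64 -0.59  1.74  0.45  0.9  -1.18]
slide [-0.1128  0.0007  0.3216] yaw -0.0006 rows>=5.5
```

>>> apply_moves:
  rows:
    - {"slide": [-0.06, 0, 0], "yaw": 0}
    - {"slide": [-0.115, 0, 0.01], "yaw": 0}
    - {"slide": [-0.115, 0.001, 0.07], "yaw": 0}
    - {"slide": [-0.115, 0.001, 0.13], "yaw": 0}
    - {"slide": [-0.115, 0.001, 0.19], "yaw": 0}

```text
clock: 11.95
tcp_pos: [0.5457, 0.0629, 0.1617]
orientation: [1.459, 1.016, -1.46]
wrist_force: [0.5, -0.6, -0.6]
finger_gap: 0.315
```

```bash
python3 -c "
from h import *
goto(.5013,-.059,.16,-19.8)"
```

```text
clk 11.95 tcp [0.5457 0.0629 0.1617] az -19.99 gap 0.315 F [ 0.5 -0.6 -0.6] down [ 0.004 -0.006] q [ 0.32  0.34 -0.67  1.9   0.26  0.98 -0.81]
slide [ 2.300e-03 -1.000e-04  1.297e-01] yaw -0.0005 rows>=2.1
```

>>> apply_moves:
  rows:
    - {"slide": [0, 0, 0.06], "yaw": 0}
    - {"slide": [0, 0, 0.125], "yaw": 0}
    - {"slide": [0, 0, 0.125], "yaw": 0}
    - {"slide": [0, 0, 0.125], "yaw": 0}

```text
clock: 12.45
tcp_pos: [0.5031, -0.0545, 0.1626]
orientation: [1.46, 1.015, -1.46]
wrist_force: [0.4, 0.3, -1.3]
finger_gap: 0.316
```

```bash
python3 look.py .5205 -.0053 .1 w11 "pocket1=(.5388,.0465,.024)" "p2=(.5205,-.0053,.024)"; python3 -c "
from h import *
a=cv2.imread('pics/w11.png');cv2.imwrite('pics/w11z.png',cv2.resize(a[80:280,180:340],None,fx=3,fy=3,interpolation=cv2.INTER_CUBIC))
o=get_obs();C=cam('wrist',o);M=R.from_rotvec(o['orientation']).as_matrix()
print(proj(C,o['tcp_pos']-M[:,0]*.025))"
```

```text
clk 12.45 tcp [ 0.5031 -0.0545  0.1626] az -20.03 gap 0.316 F [ 0.4  0.3 -1.3] down [ 0.004 -0.006] q [ 0.54  0.25 -0.64  2.    0.19  0.95 -0.55]
slide [ 0.0623 -0.0009 -0.0525] yaw -0.0006 rows>=1.3
pocket1 pred [251.9199  79.0039]
[(array([251.8, 189.6]), 0.85, array([ 0.5008, -0.0571])), (array([253.4, 139.7]), 0.8, array([ 0.5202, -0.0087])), (array([251.8,  79.1]), 0.7, array([0.5387, 0.0465]))]
p2 pred [252.4952 136.3764]
[254.1440191  257.67478147]
```

View pics/w11z.png

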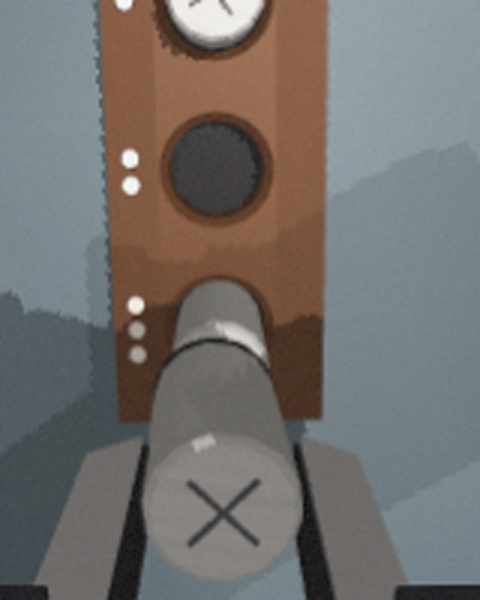

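```bash
python3 -c "
from h import *
from scipy.optimize import least_squares
o=get_obs();C=cam('wrist',o);M=R.from_rotvec(o['orientation']).as_matrix();P=o['tcp_pos']
def pts(off,th):
    a=np.array([-np.cos(th),0,np.sin(th)]); b=np.array([np.sin(th),0,np.cos(th)])  # a up axis in tool, tilts to +z
    top=np.array([-.0242,0,off]); foot=top-.07*a
    f=lambda q:proj(C,P+M@q)[1]
    return f(top-.015*b),f(top+.015*b),f(foot-.015*b),f(top)
for off in(0,-.002,-.004,-.006):
  for th in(0,.05,-.05): print(off,th,np.round(pts(off,th),1))
print('obs 224.3 273 192.7')
"
```

```text
0 0 [231.4 281.3 196.7 257. ]
0 0.05 [232.  280.6 192.5 257. ]
0 -0.05 [230.9 282.  201.  257. ]
-0.002 0 [227.9 278.1 194.1 253.7]
-0.002 0.05 [228.4 277.4 189.9 253.7]
-0.002 -0.05 [227.4 278.8 198.4 253.7]
-0.004 0 [224.4 275.  191.6 250.3]
-0.004 0.05 [224.9 274.2 187.3 250.3]
-0.004 -0.05 [223.9 275.6 195.9 250.3]
-0.006 0 [220.8 271.7 189.  246.9]
-0.006 0.05 [221.3 271.  184.7 246.9]
-0.006 -0.05 [220.3 272.4 193.3 246.9]
obs 224.3 273 192.7
```

Pocket 2's mouth is at (252.2,136.2), exactly on prediction. The tall can sits about 3–4 mm off toward -z in the grip, so I'll correct for that.

>>> apply_moves:
  rows:
    - {"slide": [0.03, -0.001, -0.0495], "yaw": 0}
    - {"slide": [0.078, -0.001, -0.0495], "yaw": 0}
    - {"slide": [0.078, -0.001, -0.0495], "yaw": 0}
    - {"slide": [0.078, -0.001, -0.0495], "yaw": 0}

```text
clock: 13.05
tcp_pos: [0.5202, -0.0061, 0.0854]
orientation: [1.458, 1.018, -1.457]
wrist_force: [0.8, -0.4, -0.4]
finger_gap: 0.319
```

```bash
python3 look.py .5195 -.0081 .051 w12; python3 -c "
from h import *
a=cv2.imread('pics/w12.png');cv2.imwrite('pics/w12z.png',cv2.resize(a[80:280,180:340],None,fx=3,fy=3,interpolation=cv2.INTER_CUBIC))"
```

```text
clk 13.05 tcp [ 0.5202 -0.0061  0.0854] az -19.84 gap 0.319 F [ 0.8 -0.4 -0.4] down [ 0.004 -0.005] q [ 0.41  0.39 -0.62  2.03  0.32  0.81 -0.75]
slide [ 0.0344 -0.0002  0.002 ] yaw -0.0001 rows>=0.6
```

View pics/w12z.png

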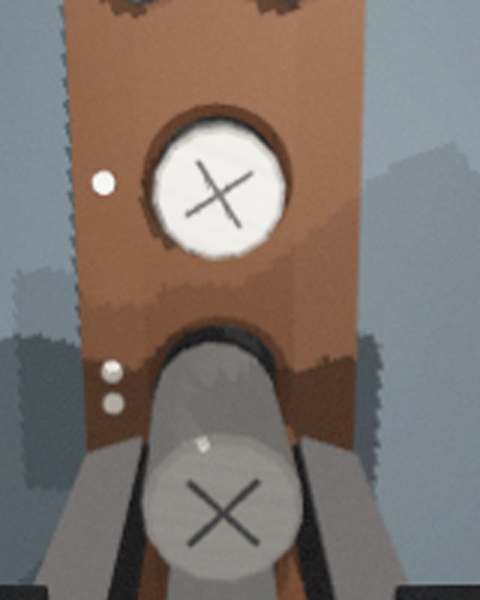

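>>> apply_moves:
  rows:
    - {"slide": [0.005, 0, 0.0015], "yaw": 0}
    - {"slide": [0.011, 0, 0.002], "yaw": 0}
    - {"slide": [0.017, 0, 0.002], "yaw": 0}
    - {"slide": [0.023, 0, 0.002], "yaw": 0}
    - {"slide": [0.028, 0, 0.002], "yaw": 0}

```text
clock: 13.72
tcp_pos: [0.5199, -0.0086, 0.0573]
orientation: [1.459, 1.016, -1.457]
wrist_force: [0.2, -0.8, -0.1]
finger_gap: 0.316
```

```bash
python3 look.py .5195 -.0081 .051 w13; python3 -c "
from h import *
a=cv2.imread('pics/w13.png');cv2.imwrite('pics/w13z.png',cv2.resize(a[80:280,180:340],None,fx=3,fy=3,interpolation=cv2.INTER_CUBIC))"
```

```text
clk 13.72 tcp [ 0.5199 -0.0086  0.0573] az -19.88 gap 0.316 F [ 0.2 -0.8 -0.1] down [ 0.005 -0.006] q [ 0.39  0.43 -0.6   2.05  0.36  0.76 -0.78]
slide [ 0.0063 -0.0006 -0.0003] yaw -0.0002 rows>=0.1
```

View pics/w13z.png

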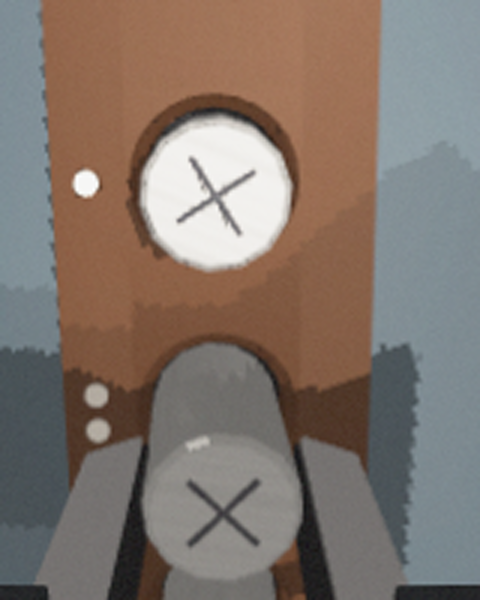

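It is in the pocket with no resistance. Seating and releasing.

>>> apply_moves:
  rows:
    - {"slide": [0.004, 0, 0], "yaw": 0}
    - {"slide": [0.007, 0, 0], "yaw": 0}
    - {"slide": [0.007, 0, 0], "yaw": 0}

```text
clock: 14.15
tcp_pos: [0.5195, -0.0081, 0.0503]
orientation: [1.458, 1.017, -1.458]
wrist_force: [-5.5, 2.5, 14.4]
finger_gap: 0.316
```

>>> apply_moves:
  rows:
    - {"slide": [0, 0, 0], "yaw": 0}
    - {"slide": [0, 0, 0], "yaw": 0}
    - {"slide": [0, 0, 0], "yaw": 0}
    - {"slide": [-0.05, 0, 0], "yaw": 0}
    - {"slide": [-0.11, 0, 0.0], "yaw": 0}
  claw: 0

```text
clock: 14.78
tcp_pos: [0.5181, -0.0073, 0.1607]
orientation: [1.457, 1.02, -1.459]
wrist_force: [0.9, -1.3, -0.1]
finger_gap: 0.813
```

```bash
python3 look.py .502 -.057 .051 w14; python3 -c "
from h import *
a=cv2.imread('pics/w14.png');cv2.imwrite('pics/w14z.png',cv2.resize(a[100:300,170:350],None,fx=3,fy=3,interpolation=cv2.INTER_CUBIC))"
```

```text
clk 14.78 tcp [ 0.5181 -0.0073  0.1607] az -19.83 gap 0.813 F [ 0.9 -1.3 -0.1] down [ 0.002 -0.005] q [ 0.46  0.28 -0.67  1.97  0.22  0.96 -0.66]
slide [0.1099 0.0013 0.0518] yaw -0.0001 rows>=1.9
```

View pics/w14z.png

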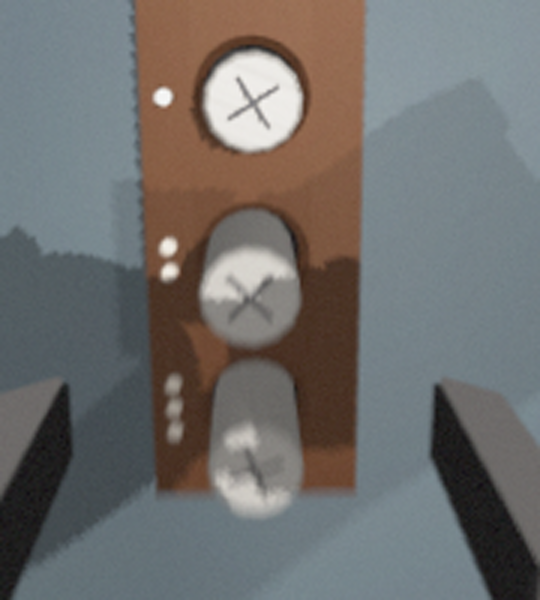

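Both cans show seated in w14: short at zoomed (252,100), tall at (250,298), tested at (255,475). Before gripping the tested can I'll work out the lens axis from the saved overview pictures, which costs no robot time.

```bash
python3 -c "
import cv2
a=cv2.imread('pics/top0.png');A=cv2.resize(a[140:200,340:405],None,fx=6,fy=6,interpolation=cv2.INTER_CUBIC)
b=cv2.imread('pics/scene0.png');B=cv2.resize(b[324:384,180:250],None,fx=6,fy=6,interpolation=cv2.INTER_CUBIC)
import numpy as np
cv2.imwrite('pics/cam0.png',np.hstack([A,B]));print(A.shape,B.shape)
c=cv2.imread('pics/w2.png');cv2.imwrite('pics/cam0w.png',cv2.resize(c[180:310,370:512],None,fx=4,fy=4))"
```

```text
(360, 390, 3) (360, 420, 3)
```

View pics/cam0.png

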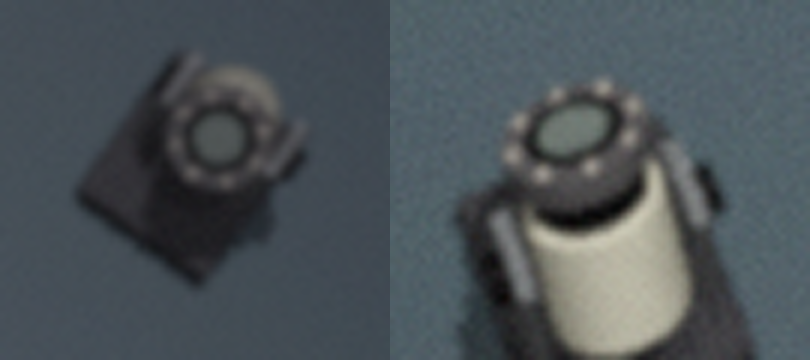

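View pics/cam0w.png

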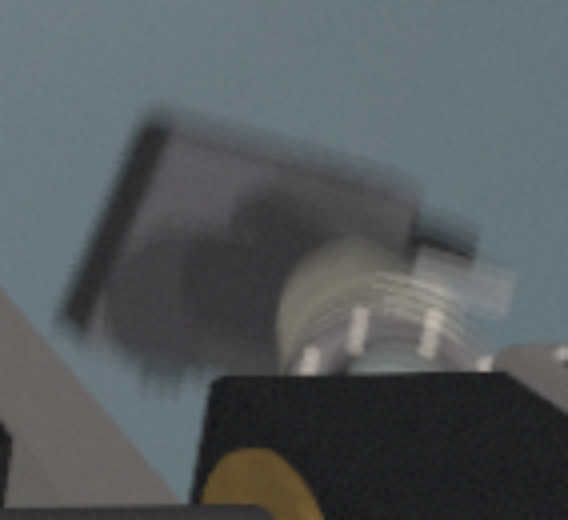

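```bash
python3 -c "
from h import *
np.set_printoptions(precision=4,suppress=True)
S=cam('scene');T=cam('top')
tz=lambda x,y,z:atz(T,(x/6+340,y/6+140),z)
lt=tz(219,137,.115); ls=atz(S,(185/6+180,131/6+324),.115); print(lt,ls)
az=lambda v:np.degrees(np.arctan2(v[1],v[0]))
print('front edge',az(tz(80,197,.01)-tz(203,283,.01)), np.linalg.norm(tz(80,197,.01)-tz(203,283,.01)))
print('brackets',az(tz(180,75,.09)-tz(290,150,.09)))
print('left edge',az(tz(80,197,.01)-tz(180,60,.01)))
L=(lt+ls)/2
for a in (135,145,155):
    d=np.array([np.cos(np.radians(a))*.5,np.sin(np.radians(a))*.5,np.cos(np.pi/6)])
    q=(proj(S,L-.078*d)-[180,324])*6; t=(proj(T,L-.078*d)-[340,140])*6; print(a,'rear scene',q+[390,0],'top',t, (proj(S,L)-[180,324])*6+[390,0],'focus',L+.12*d)
"
```

```text
[ 0.666  -0.2893  0.115 ] [ 0.6689 -0.2884  0.115 ]
front edge 54.00640207103538 0.08070241795762795
brackets 54.31102149606518
left edge 143.6789626243579
135 rear scene [603.8432 309.0687] top [237.1389 117.5079] [570.8557 130.0021] focus [ 0.625  -0.2464  0.2189]
145 rear scene [621.8114 302.5921] top [227.0843 109.5528] [570.8557 130.0021] focus [ 0.6183 -0.2544  0.2189]
155 rear scene [638.4787 293.1424] top [215.85   103.3388] [570.8557 130.0021] focus [ 0.6131 -0.2635  0.2189]
```

Three independent cues (base edges and brackets) agree that the lens leans toward azimuth ~144°. The lens is at about (0.667,-0.289), so the focus is at about (0.6185,-0.2535,0.219). Next I'll grip the tested can.

>>> apply_moves:
  rows:
    - {"slide": [0.0, 0.001, 0.051], "yaw": 0}
    - {"slide": [0.04, 0.001, 0.051], "yaw": 0}
    - {"slide": [0.09, 0.001, 0.051], "yaw": 0}
    - {"slide": [0.104, 0.001, 0.051], "yaw": 0}
    - {"slide": [0.104, 0.001, 0.051], "yaw": 0}
  claw: 0.2

```text
clock: 15.45
tcp_pos: [0.5064, -0.0549, 0.0646]
orientation: [1.461, 1.015, -1.452]
wrist_force: [-0.2, 0.5, 0.5]
finger_gap: 0.801
```

```bash
python3 look.py .502 -.057 .056 w15
```

```text
clk 15.45 tcp [ 0.5064 -0.0549  0.0646] az -19.76 gap 0.801 F [-0.2  0.5  0.5] down [ 0.01  -0.005] q [ 0.48  0.4  -0.6   2.07  0.34  0.75 -0.67]
slide [ 0.0086 -0.0035  0.0034] yaw 0.0001 rows>=0.2
```

View pics/w15.png

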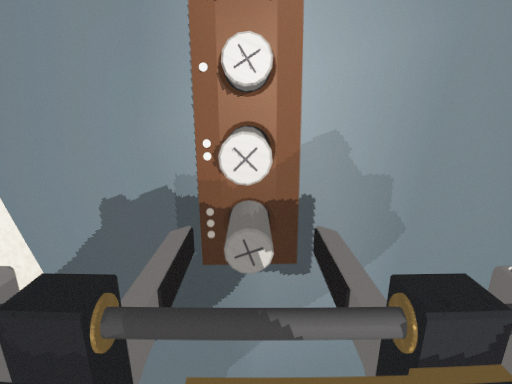

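The loaded cans stand at (247,60) and (246,156). The tested can's top is at (249,250), slightly left of the finger centre, so I'll correct and close lightly.

>>> apply_moves:
  rows:
    - {"slide": [0.008, -0.0035, 0.003], "yaw": 0}
    - {"slide": [0.008, -0.0035, 0.003], "yaw": 0}
    - {"slide": [0.008, -0.0035, 0.003], "yaw": 0}
    - {"slide": [0.008, -0.0035, 0.003], "yaw": 0}
    - {"slide": [0.008, -0.0035, 0.003], "yaw": 0}
  claw: 1
  squeeze: 8

```text
clock: 16.12
tcp_pos: [0.5029, -0.0567, 0.0576]
orientation: [1.462, 1.014, -1.45]
wrist_force: [0.1, 0.2, -0.5]
finger_gap: 0.319
```

>>> apply_moves:
  rows:
    - {"slide": [0, 0, 0], "yaw": 0}
    - {"slide": [0, 0, 0], "yaw": 0}

```text
clock: 16.38
tcp_pos: [0.503, -0.0566, 0.0576]
orientation: [1.462, 1.014, -1.45]
wrist_force: [-0.4, -0.9, 0.8]
finger_gap: 0.318
```

```bash
python3 -c "
from h import *
goto(.502,-.057,.066,-19.8)"
```

```text
clk 16.38 tcp [ 0.503  -0.0566  0.0576] az -19.77 gap 0.318 F [-0.4 -0.9  0.8] down [ 0.012 -0.005] q [ 0.48  0.4  -0.6   2.09  0.35  0.73 -0.68]
slide [-0.0084 -0.0007  0.0007] yaw 0.0001 rows>=0.1
```

Gripped at 8 N. Next: lift 10 mm with the foot still 8 mm inside the mouth, then drag the grip along the row away from the other cans.

>>> apply_moves:
  rows:
    - {"slide": [-0.01, 0, 0], "yaw": 0}
    - {"slide": [-0.01, 0, 0.0], "yaw": 0}
    - {"slide": [-0.01, 0, 0.006], "yaw": 0}
    - {"slide": [-0.01, 0, 0.012], "yaw": 0}
    - {"slide": [-0.01, 0, 0.018], "yaw": 0}

```text
clock: 17.0
tcp_pos: [0.4965, -0.074, 0.0675]
orientation: [1.462, 1.014, -1.451]
wrist_force: [0.0, 1.5, -0.3]
finger_gap: 0.318
```

```bash
python3 look.py .502 -.057 .066 w16; python3 -c "
from h import *
a=save('scene','s16');cv2.imwrite('pics/s16z.png',cv2.cvtColor(cv2.resize(a[190:290,160:290],None,fx=5,fy=5,interpolation=cv2.INTER_CUBIC),cv2.COLOR_RGB2BGR))"
```

```text
clk 17.00 tcp [ 0.4965 -0.074   0.0675] az -19.78 gap 0.318 F [ 0.   1.5 -0.3] down [ 0.011 -0.005] q [ 0.53  0.38 -0.6   2.09  0.32  0.75 -0.63]
slide [ 0.0015 -0.0006 -0.0179] yaw 0.0001 rows>=0.3
```

View pics/w16.png

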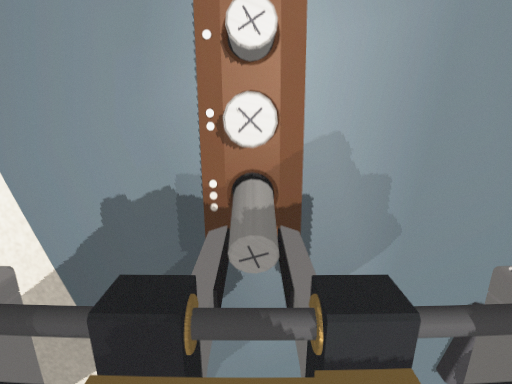

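View pics/s16z.png

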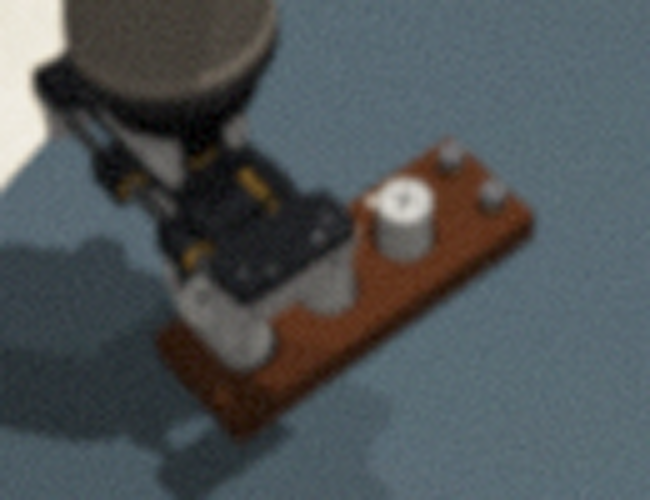

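The tilt is working. In the wrist view the can's side is longer, with its foot still in the pocket at (253,180), and the side force is only 1.5 N. Continuing.

>>> apply_moves:
  rows:
    - {"slide": [0, 0, 0.006], "yaw": 0}
    - {"slide": [0, 0, 0.011], "yaw": 0}
    - {"slide": [0, 0, 0.015], "yaw": 0}
    - {"slide": [0, 0, 0.015], "yaw": 0}

```text
clock: 17.6
tcp_pos: [0.4912, -0.0889, 0.0675]
orientation: [1.462, 1.013, -1.452]
wrist_force: [0.2, 1.4, -0.1]
finger_gap: 0.315
```

```bash
cat > fit.py <<'E'
from h import *
from scipy.optimize import least_squares
def model(C,M,P,off,th,s):
    # off: z of axis pt at grip x=-.010 ; s distance top beyond that pt
    a=np.array([-np.cos(th),0,np.sin(th)]); b=np.array([np.sin(th),0,np.cos(th)])
    top=np.array([-.010,0,off])+s*a; foot=top-.07*a
    f=lambda q:proj(C,P+M@q)[1]
    return np.array([f(top-.015*b),f(top+.015*b),f(foot-.015*b)]),foot,top
def fit(obs,o=None):
    o=o or get_obs();C=cam('wrist',o);M=R.from_rotvec(o['orientation']).as_matrix();P=o['tcp_pos']
    r=least_squares(lambda v:model(C,M,P,v[0]*.01,v[1],v[2]*.01)[0]-obs,[0,.3,1.])
    m,foot,top=model(C,M,P,r.x[0]*.01,r.x[1],r.x[2]*.01)
    print('off mm',r.x[0]*10,'tilt deg',np.degrees(r.x[1]),'s mm',r.x[2]*10,'res',r.fun,'foot tool',foot,'foot world',P+M@foot)
E
python3 look.py .502 -.057 .066 w17;python3 -c "
from h import *
a=cv2.imread('pics/w17.png');cv2.imwrite('pics/w17z.png',cv2.resize(a[130:290,170:340],None,fx=3.5,fy=3.5,interpolation=cv2.INTER_CUBIC))"
```

```text
clk 17.60 tcp [ 0.4912 -0.0889  0.0675] az -19.86 gap 0.315 F [ 0.2  1.4 -0.1] down [ 0.011 -0.006] q [ 0.56  0.38 -0.6   2.1   0.32  0.75 -0.59]
slide [ 0.0015 -0.0007 -0.0337] yaw -0.0002 rows>=0.5
```

View pics/w17z.png

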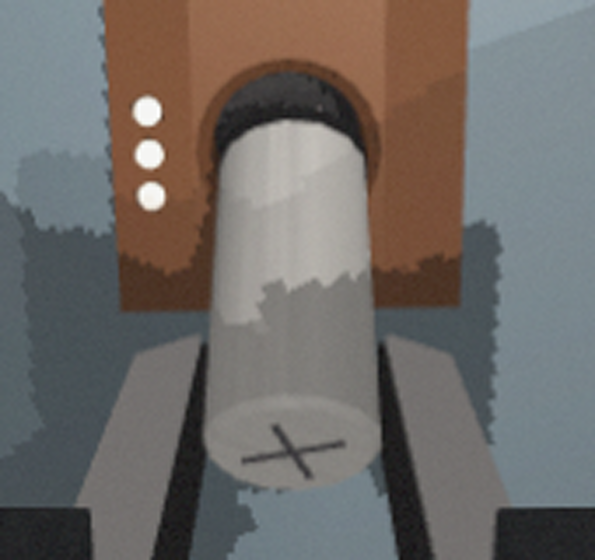

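```bash
python3 -c "
from fit import *
fit(np.array([242.9,270,163.7]))"
```

```text
off mm 10.656491520609015 tilt deg 30.89500486690586 s mm -3.6665371727216667 res [1.59758429e-10 7.63407115e-11 1.43387524e-10] foot tool [ 0.05321397  0.         -0.0271688 ] foot world [ 0.50110953 -0.06342502  0.01429443]
```

```bash
python3 -c "
from fit import *
o=get_obs();C=cam('wrist',o);M=R.from_rotvec(o['orientation']).as_matrix();P=o['tcp_pos']
for off in (-.003,0):
  for th in (20,25,30,35): print(off,th,model(C,M,P,off,np.radians(th),.0095)[0], model(C,M,P,off,np.radians(th),.0095)[1])
print('obs 242.9 270 163.7')"
```

```text
-0.003 20 [233.31892962 271.09244863 167.65370747] [ 0.0468514   0.         -0.02369222]
-0.003 25 [236.16561688 270.22627747 162.31777282] [ 0.04483162  0.         -0.0285684 ]
-0.003 30 [239.07181256 269.16066493 157.27593498] [ 0.04239454  0.         -0.03325   ]
-0.003 35 [242.00869255 267.90791844 152.56789653] [ 0.0395587   0.         -0.03770137]
0 20 [238.52089822 275.60472145 171.76216766] [ 0.0468514   0.         -0.02069222]
0 25 [241.36845864 274.70558277 166.52386804] [ 0.04483162  0.         -0.0255684 ]
0 30 [244.27099736 273.60905536 161.58779718] [ 0.04239454  0.         -0.03025   ]
0 35 [247.19972613 272.32758629 156.99380992] [ 0.0395587   0.         -0.03470137]
obs 242.9 270 163.7
```

The tilt is about 28–31° by drag geometry and picture. I'll firm the grip, lift, then turn and travel.

>>> apply_moves:
  rows:
    - {"slide": [0, 0, 0], "yaw": 0}
    - {"slide": [-0.01, 0, 0], "yaw": 0}
    - {"slide": [-0.06, 0, 0], "yaw": 0}
    - {"slide": [-0.12, 0, 0], "yaw": 0}
    - {"slide": [-0.18, 0, 0], "yaw": 0.03}
  squeeze: 35

```text
clock: 18.27
tcp_pos: [0.4888, -0.0873, 0.25]
orientation: [1.596, 0.895, -1.583]
wrist_force: [0.5, -0.8, -1.8]
finger_gap: 0.308
```

```bash
python3 -c "
from h import *
goto(.5935,-.2355,.27,54)
save('scene','s18')"
```

```text
clk 18.27 tcp [ 0.4888 -0.0873  0.25  ] az -30.71 gap 0.308 F [ 0.5 -0.8 -1.8] down [ 0.011 -0.005] q [ 0.65  0.13 -0.66  1.92  0.1   1.11 -0.58]
slide [-0.018   0.1659  0.0739] yaw -0.2353 rows>=7.9
```

View pics/s18.png

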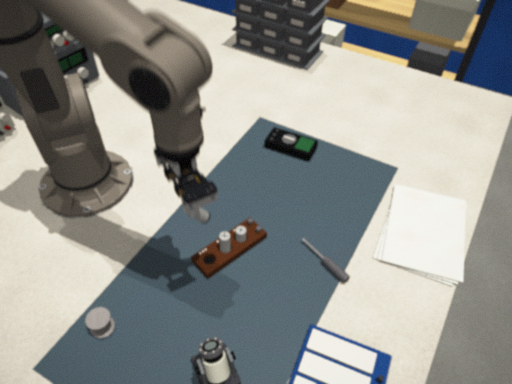

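The can is lifted clear and tilted, and both loaded cans stand in the carrier at (225,240) and (241,231). The turn must go +0.265 so that the top leans the right way.

>>> apply_moves:
  rows:
    - {"slide": [-0.018, 0.03, 0.014], "yaw": 0.03}
    - {"slide": [-0.018, 0.065, 0.03], "yaw": 0.06}
    - {"slide": [-0.018, 0.1, 0.045], "yaw": 0.09}
    - {"slide": [-0.018, 0.133, 0.06], "yaw": 0.118}
    - {"slide": [-0.018, 0.166, 0.074], "yaw": 0.145}

```text
clock: 18.95
tcp_pos: [0.595, -0.2375, 0.2793]
orientation: [2.185, 0.105, -2.142]
wrist_force: [-1.0, 0.5, -0.8]
finger_gap: 0.31
```

```bash
python3 -c "
from h import *
goto(.5935,-.2355,.27,54)"
```

```text
clk 18.95 tcp [ 0.595  -0.2375  0.2793] az -83.97 gap 0.310 F [-1.   0.5 -0.8] down [ 0.02  -0.007] q [ 0.62  0.34 -0.45  1.59  0.16  1.22 -1.32]
slide [ 0.0092 -0.0022  0.0014] yaw 0.1168 rows>=3.9
```

>>> apply_moves:
  rows:
    - {"slide": [0.005, -0.002, 0.001], "yaw": 0.029}
    - {"slide": [0.009, -0.002, 0.001], "yaw": 0.058}
    - {"slide": [0.009, -0.002, 0.001], "yaw": 0.088}
    - {"slide": [0.009, -0.002, 0.001], "yaw": 0.117}
    - {"slide": [0.009, -0.002, 0.001], "yaw": 0.117}

```text
clock: 19.58
tcp_pos: [0.5939, -0.2354, 0.2707]
orientation: [-1.883, 0.606, 1.84]
wrist_force: [-0.1, -0.5, -0.8]
finger_gap: 0.31
```

```bash
python3 -c "
from h import *
goto(.5935,-.2355,.2625,54)
S=cam('scene');T=cam('top');W=cam('wrist')
a=save('scene','s19');b=save('top','t19');save('wrist','w19')
foc=np.array([.6185,-.2535,.219])
for n,C in (('scene',S),('top',T),('wrist',W)): print(n,'focus',proj(C,foc),'lens',proj(C,(.6675,-.289,.115)),'top',proj(C,foc+.07*np.array([.5*np.cos(np.radians(144)),.5*np.sin(np.radians(144)),.866])))
for n in('scene','top','wrist'):
  for t in('tested_cap','tested_top'): print(n,t,[(np.round(q['xy'],1),round(q['confidence'],2)) for q in pinpoint(n,t)])
A=cv2.resize(a[260:360,150:250],None,fx=4,fy=4);B=cv2.resize(b[110:210,320:420],None,fx=4,fy=4)
cv2.imwrite('pics/c19.png',cv2.cvtColor(np.hstack([A,B]),cv2.COLOR_RGB2BGR))"
```

```text
clk 19.57 tcp [ 0.5939 -0.2354  0.2707] az -126.00 gap 0.310 F [-0.1 -0.5 -0.8] down [ 0.02  -0.007] q [ 0.53  0.32 -0.32  1.61  0.11  1.2  -2.02]
slide [0.0082 0.0004 0.0004] yaw 0.0 rows>=0.1
scene focus [196.44488291 297.91047486] lens [210.11446051 345.73809915] top [187.96509048 268.17051178]
top focus [373.38487383 169.47466643] lens [376.39105746 162.3600114 ] top [371.43564377 174.09611716]
wrist focus [252.71692675 176.67977698] lens [253.35678921 101.60545378] top [251.99047291 252.70735996]
scene tested_cap [(array([194.3, 299. ]), 0.69)]
scene tested_top [(array([187.3, 267.4]), 0.75), (array([224.4, 247.4]), 0.62)]
top tested_cap [(array([377. , 167.7]), 0.61)]
top tested_top [(array([372.5, 171.4]), 0.49)]
wrist tested_cap [(array([251.5, 173.5]), 0.97)]
wrist tested_top [(array([253.7, 259.9]), 0.91)]
```

View pics/c19.png

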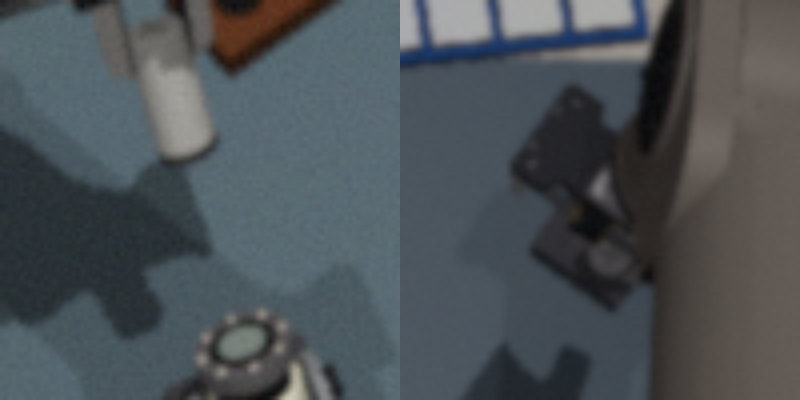

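View pics/w19.png

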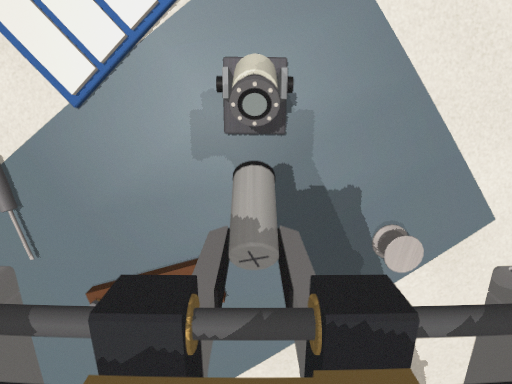

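The wrist view shows the lens at (254.5,103), with its barrel symmetric and aligned with the can. The can's foot arc is at row 162 and its top at (254,259). I'll do a joint fit of the can pose from the wrist and scene pictures.

```bash
python3 -c "
import cv2
a=cv2.imread('pics/w19.png');A=cv2.resize(a[140:280,190:320],None,fx=4,fy=4,interpolation=cv2.INTER_CUBIC)
cv2.imwrite('pics/w19z.png',A)
a=cv2.imread('pics/s19.png');cv2.imwrite('pics/s19z.png',cv2.resize(a[255:310,170:225],None,fx=10,fy=10,interpolation=cv2.INTER_CUBIC))"
```

```text
(no output)
```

View pics/w19z.png

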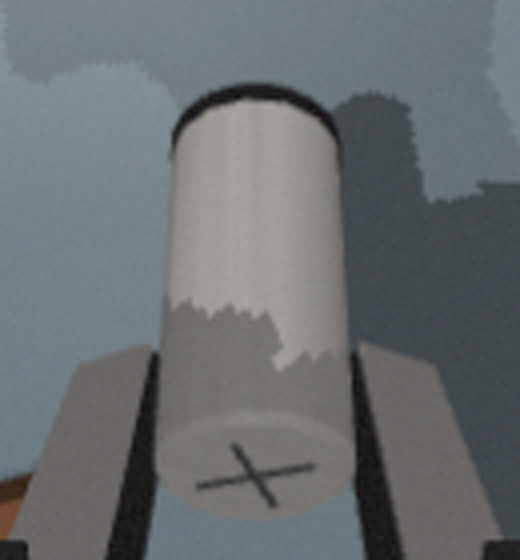

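View pics/s19z.png

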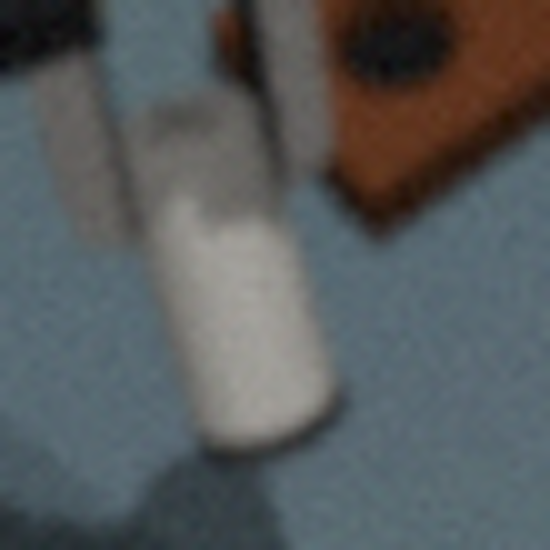

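```bash
python3 -c "
from h import *
from scipy.optimize import least_squares
np.set_printoptions(precision=4,suppress=True)
o=get_obs();W=cam('wrist',o);S=cam('scene');M=R.from_rotvec(o['orientation']).as_matrix();P=o['tcp_pos']
def geo(v):
    off,th,s=v[0]*.01,v[1],v[2]*.01
    a=np.array([-np.cos(th),0,np.sin(th)]); b=np.array([np.sin(th),0,np.cos(th)])
    top=np.array([-.010,0,off])+s*a; return top,top-.07*a,a,b
def res(v):
    top,foot,a,b=geo(v); w=lambda q:proj(W,P+M@q); s=lambda q:proj(S,P+M@q)
    return np.r_[w(top-.015*b)[1]-243,w(top+.015*b)[1]-270,w(foot-.015*b)[1]-160.75,s(foot)-[197.1,295.5],s(top)-[189.3,266.2],
      (v[2]-.95)*2,(v[0])*3]
r=least_squares(res,[0,.5,1.]);v=r.x;top,foot,a,b=geo(v)
print(v,'tilt',np.degrees(v[1]),r.fun);F=P+M@foot;ax=M@a
print('foot',F,'axis',ax)
L=np.array([.667,-.289,.115]);
# lens from wrist
Lw=atz(W,(254.5,103.3),.115);print('lens wrist',Lw)
for LL in(L,(L+Lw)/2):
  d=np.array([.5*np.cos(np.radians(144)),.5*np.sin(np.radians(144)),.866]);f=LL+.12*d;print('focus',f,'err',F-f,'angle',np.degrees(np.arccos(ax@d)),'needed slide',M.T@(f-F))
"
```

```text
[0.0749 0.532  0.6736] tilt 30.480495869173204 [-0.6123  1.2676 -0.4063 -0.5892  1.3559 -1.7214  0.3222 -0.5529  0.2246]
foot [ 0.6201 -0.2545  0.2264] axis [-0.4274  0.3047  0.8512]
lens wrist [ 0.6653 -0.2893  0.115 ]
focus [ 0.6185 -0.2537  0.2189] err [ 0.0017 -0.0008  0.0075] angle 1.7218222429966872 needed slide [0.0074 0.0004 0.002 ]
focus [ 0.6176 -0.2539  0.2189] err [ 0.0025 -0.0006  0.0075] angle 1.7218222429966872 needed slide [0.0074 0.001  0.0025]
```

Tilt is 30.5°, the axis is 1.7° off the lens axis, and the foot is about 7.5 mm too high. One small correction, then hold still.

>>> apply_moves:
  rows:
    - {"slide": [0.004, 0.0, 0.001], "yaw": 0}
    - {"slide": [0.007, 0.001, 0.002], "yaw": 0}
    - {"slide": [0.007, 0.001, 0.002], "yaw": 0}
    - {"slide": [0.007, 0.001, 0.002], "yaw": 0}
    - {"slide": [0.007, 0.001, 0.002], "yaw": 0}

```text
clock: 20.65
tcp_pos: [0.5919, -0.2355, 0.2633]
orientation: [-1.882, 0.606, 1.84]
wrist_force: [-0.0, -0.7, -1.0]
finger_gap: 0.308
```

>>> apply_moves:
  rows:
    - {"slide": [0, 0, 0], "yaw": 0}
    - {"slide": [0, 0, 0], "yaw": 0}

```text
clock: 20.9
tcp_pos: [0.592, -0.2354, 0.2634]
orientation: [-1.882, 0.606, 1.84]
wrist_force: [-0.5, 1.2, -0.0]
finger_gap: 0.312
```

```bash
python3 -c "
from h import *
goto(.5925,-.2355,.263,54)
a=save('scene','s20');save('wrist','w20')
cv2.imwrite('pics/s20z.png',cv2.cvtColor(cv2.resize(a[200:384,150:300],None,fx=3.2,fy=3.2,interpolation=cv2.INTER_CUBIC),cv2.COLOR_RGB2BGR))
for n in('scene','wrist'): print(n,pinpoint(n,'tested_cap'),pinpoint(n,'focus'))
print(get_obs()['qvel'].round(3))"
```

```text
clk 20.90 tcp [ 0.592  -0.2354  0.2634] az -126.03 gap 0.312 F [-0.5  1.2 -0. ] down [ 0.02  -0.007] q [ 0.53  0.33 -0.32  1.63  0.11  1.18 -2.02]
slide [ 0.0004 -0.0002 -0.0005] yaw -0.0001 rows>=0.0
scene [{'xy': [192.1, 301.6], 'confidence': 0.81}] [{'xy': [324.9, 265.0], 'confidence': 0.59}]
wrist [{'xy': [253.0, 172.5], 'confidence': 0.82}] []
[-0.001  0.001  0.     0.     0.002  0.001  0.001]
```

View pics/s20z.png

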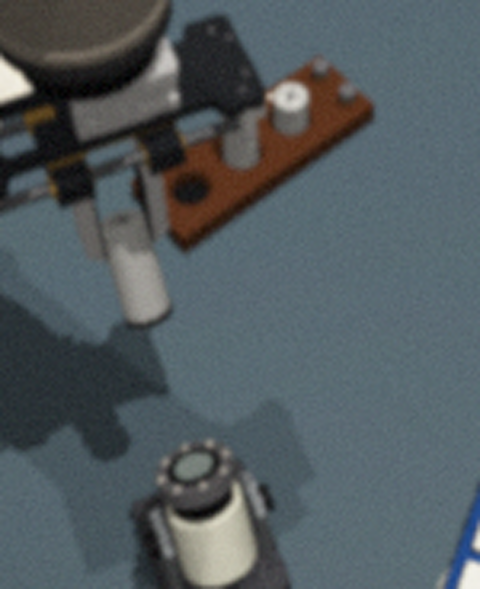

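View pics/w20.png

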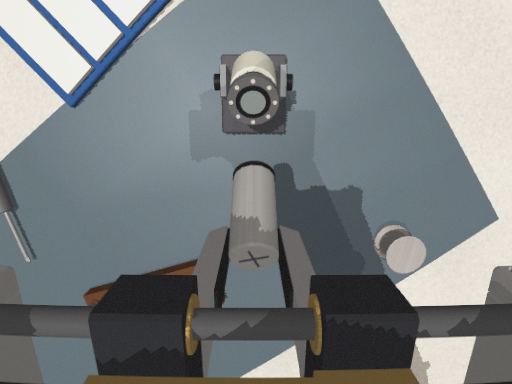

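The scene view shows the can's foot at about (195.6,298.4), against (196.4,297.9) for the focus. Pocket 3 is empty, both loaded cans stand in the carrier, and the arm is still. I'm handing in.

```bash
python3 -c "
from plant import *
print(job_done())"
```

```text
the job is handed in; nothing more can be done
None
```

I handed the job in at about 21 s of the 56 s allowed, still holding the tested can at the focus point; no verdict is reported.

- **Loading:** the short can went into pocket 1 and the tall can into pocket 2. Both met the pocket floor at the expected height and were let go. The last pictures show both standing in their pockets.
- **Tilting the tested can:** the moves keep the tool vertical, so I tilted the can in a light 8 N grip by dragging it against the rim of pocket 3. I then gripped it at 35 N, lifted it, turned it and carried it to the camera.
- **Pose:** before the last 7.5 mm correction, a fit to the wrist and scene pictures gave a tilt of 30.5°, with the axis about 1.7° off the lens axis. The underside was about 8 mm from the focus point, almost all of it height. I did not repeat the fit after the correction. By the commanded move the underside should be within about 3 mm, and its position in the scene picture was within 1 px of the focus. The arm was at rest.
- **Disagreements:**
  - The trained network placed the underside about 5 px from my own reading in the last scene picture.
  - It gave no usable focus point.
  - The first tilt fit, taken in the pocket, was loosely determined at 25–31°.
- **Other things:** I kept clear of the multimeter, reel and screwdriver. The pictures showed no sign that any had moved, but I did not measure them again at the end.

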